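Line up the coffee canisters by height

TASK

Tidy the coffee corner: stand the four steel canisters in the tray in order of height, the tallest next to the coffee maker and the shortest at the other end, one upright in the middle of each cork pad. Do not knock any of them over, and leave the stack of paper cups where it stands.

Things in the scene. Friction and masses are not known exactly. Their poses are not given: they have to be found in the camera images.
- canister_140: Loose canister: upright brushed-steel cylinder 66 mm in diameter, 140 mm tall to the top of its flat black lid (2 mm less across, one rigid piece with the body), plus a steel knob 18 mm across standing 14 mm above the lid; 360 g, give or take a fifth. Starts upright on the counter between robot and tray. Origin: centre of its underside, z up; yaw does not matter.
- canister_115: Loose canister: upright brushed-steel cylinder 60 mm in diameter, 115 mm tall to the top of its flat black lid (2 mm less across, one rigid piece with the body), plus a steel knob 18 mm across standing 14 mm above the lid; 280 g, give or take a fifth. Starts upright on the counter between robot and tray. Origin: centre of its underside, z up; yaw does not matter.
- canister_90: Loose canister: upright brushed-steel cylinder 54 mm in diameter, 90 mm tall to the top of its flat black lid (2 mm less across, one rigid piece with the body), plus a steel knob 18 mm across standing 14 mm above the lid; 200 g, give or take a fifth. Starts upright on the counter between robot and tray. Origin: centre of its underside, z up; yaw does not matter.
- canister_65: Loose canister: upright brushed-steel cylinder 48 mm in diameter, 65 mm tall to the top of its flat black lid (2 mm less across, one rigid piece with the body), plus a steel knob 18 mm across standing 14 mm above the lid; 140 g, give or take a fifth. Starts upright on the counter between robot and tray. Origin: centre of its underside, z up; yaw does not matter.
- pad_1: Round cork pad, 76 mm in diameter, 4 mm thick, fixed on the black tray; first from the left (largest y) of four in a row along y (turned up to 7 degrees), about 105 mm apart. Origin: centre of its underside, 4 mm above the counter: a canister on it has its underside at z = 8 mm. The fixed tray is 440 x 130 mm, rim 12 mm high.
- pad_2: Round cork pad, 76 mm in diameter, 4 mm thick, fixed on the black tray; second from the left of four in a row along y (turned up to 7 degrees), about 105 mm apart. Origin: centre of its underside, 4 mm above the counter: a canister on it has its underside at z = 8 mm. The fixed tray is 440 x 130 mm, rim 12 mm high.
- pad_3: Round cork pad, 76 mm in diameter, 4 mm thick, fixed on the black tray; third from the left of four in a row along y (turned up to 7 degrees), about 105 mm apart. Origin: centre of its underside, 4 mm above the counter: a canister on it has its underside at z = 8 mm. The fixed tray is 440 x 130 mm, rim 12 mm high.
- pad_4: Round cork pad, 76 mm in diameter, 4 mm thick, fixed on the black tray; last, at the right (smallest y) of four in a row along y (turned up to 7 degrees), about 105 mm apart. Origin: centre of its underside, 4 mm above the counter: a canister on it has its underside at z = 8 mm. The fixed tray is 440 x 130 mm, rim 12 mm high.
- coffee_maker: Black coffee maker, fixed, 160 mm wide (y), 210 deep (x), 272 tall, glass jug with handle towards +x. Origin: centre of its underside, near x 0.62 and y 0.42 (left) or -0.42 (right), past that end of the tray. Past the other end, likewise, a fixed black ice bucket with steel lid, 162 mm across, 204 tall. Behind the tray at x 0.85, y 0 a fixed sachet caddy, 60 mm tall.
- cups: Loose stack of nested white paper cups, upside down among the canisters, 75 mm in diameter at the bottom, tapering to 53 mm at the top, 126 mm tall, 60 g. Not to be moved. Origin: centre of its underside, z up.

How it is judged:
By the outcome, as a careful person would: the job done as asked, in the order asked, and still so for the second after the job is handed in, with the robot touching nothing.
It also fails if it takes over 112 s, if anything falls off the work surface, if the arm or the gripper's body presses on something with over 40 N, if the wrist force passes 120 N, or if a joint passes its speed limit or range.

ROBOT

A 6-joint arm with a two-finger parallel gripper is mounted at the origin on the work surface. World frame = base frame: x ahead of the robot, y to its left, z up, the work surface at z = 0. Lengths are in mm, angles in rad, forces in N, time in s.
With the tool pointing down it reaches from about 350 to 775 mm from the base axis. Payload 7.3 kg.
Tool frame: the origin (TCP) lies at the very end of the fingers, on their centre line; the grasp point (between the pads) lies 19 mm behind it; z points along the fingers, y is the line along which they close (so a half turn about z gives the same grasp; the last joint's range is limited). The gripper opens to 92 mm and grips with 3 to 60 N. Pads are 19 mm wide; open, the fingers measure 130 mm over their backs; the gripper's body (75 mm by 190 mm) begins 47 mm behind the grasp point.
Start: joints at [0.98, 0.342, 1.524, -0, 1.275, -0.146], TCP at [225.884, 473.942, 226.741] pointing down, gripper open.
Joint ranges: [-2.53, 2.53], [-0.77, 2.02], [0.04, 2.7], [-1, 4.14], [0.28, 2.66], [-3.11, 3.11]. Speed limits (rad/s): [2.57, 2.57, 3.14, 3.14, 3.14, 3.14].

INTERFACE

Orientations are given as [roll, pitch, yaw] about the fixed x, y, z axes, in that order (R = Rz(yaw) Ry(pitch) Rx(roll)).
In Python, from plant import bot gives the robot as it stands.
- The arm moves only by the tool jog_arm, never from a script. Its argument "targets" is a list of rows, each an object with "xyz": the shift along the tool's x, y, z as a fraction of full scale, a list of three; "spin": the turn about the tool's z as a fraction of full scale. In form: [{"xyz": [x, y, z], "spin": spin}, ...]. A call has exactly 10 rows; each row shifts and turns the commanded pose from where the row before left it, along the tool's axes as they then stand; what a row does not reach is not made up. Full scale, the value 1, is 80 mm for a shift and 0.1 rad for a turn. A row lasts 1/8 s, in which the tool goes at most 62.5 mm and 10.7 degrees, less where a joint would pass 70% of its speed; a pose out of reach is approached as far as the arm can. A call with a number of a shift or a turn outside -1 to 1 is refused whole. A call with a gripper value outside its range is refused whole. "gripper" is the opening in per cent of the stroke, from 0 (shut) to 100 (fully open), set as the call begins (left out, the last holds). The fingers move at their own pace and stop on an object; the grip force is fixed at half the most. Time passes only in rows, so rows that do not move let the fingers close, or fill a call up. It gives the time, the measured TCP pose, the force, the opening and the grip force at its end, in the units of the state.
- bot.get_obs(): the state, without advancing time (a new reading comes with each control period).
- bot.capture(name): name is "scene" or "side" or "wrist"; returns the picture (480x640x3 uint8, blue, green, red); there is no depth.
- bot.get_calibration(name): a dict with "vfov" (degrees; the focal length in pixels is half the picture's height over the tangent of half this angle, whatever the lens; pixels are square), "cx", "cy" (the principal point, pixels), "k1" (the pictures are not rectified: a ray, as slopes to the right and down, at radius r is drawn at 1 + k1 r^2 times it, then the intrinsics apply), "eye" and "rotation" of the camera in the world. Camera axes: x right, y down, z forward; pixel columns grow to the right and rows downward; lengths in mm; the calibration is good to about 2 mm. A picture is of the moment at which its call begins: read the wrist's pose just before it. get_calibration takes no time and is no camera call; for the wrist camera it gives the pose at the moment of the call.
- bot.close_job(): hands the job in; it is judged then, once.
The state is a dict: "time": time; "joint_positions": joint angles; "dq": joint speeds; "tau": joint torques, N m; "tool_pos": TCP position; "tcp_rot": TCP orientation; "contact_force": force on the tool from outside, world axes, zero at the start; "moment": the same for the moment, N m; "grip_width": finger opening in mm; "finger_force": force on a finger pad.
Only numpy, scipy, OpenCV 4.12 (cv2) and the standard library are available. Lean on these libraries where they do the work, as an engineer would, in place of code of your own. Each camera call takes 0.05 s, during which the arm holds its last target. There are 200 camera calls.

## Working session

There is one attempt and no reset: what is moved stays moved. The work goes in short steps, Python scripts to look and compute and a tool call to move; the robot and the scene stay as the last step left them, time stands still between calls to the robot, and variables do not carry over. Pictures are saved under pics/ and viewed, at most 14 in all, crops included, and the job is handed in when it is done.

Besides the shell and the picture viewer there is one more tool, called after "Emit:" as name(argument=value, ...), one argument or row to a line, values as JSON. jog_arm: Moves the arm, as the interface text tells. Shift numbers are shares of 80 mm and turn numbers shares of 0.1 rad, none past 1 either way. Its arguments: {"type":"object","properties":{"targets":{"type":"array","items":{"type":"object","properties":{"xyz":{"type":"array","items":{"type":"number"}},"spin":{"type":"number"}}}},"gripper":{"type":"number"}},"required":["targets"]}

```bash
ls; mkdir -p pics; python3 - <<'E'
from plant import bot
import cv2
print(bot.get_obs())
for n in("scene","side"):
    print(n,bot.get_calibration(n)); cv2.imwrite(f"pics/{n}0.png",bot.capture(n))
print(bot.get_calibration("wrist"))
E
```

```text
pics
{'time': 0.0, 'joint_positions': array([ 9.80015867e-01,  3.42722048e-01,  1.52499415e+00, -2.36122010e-05,
        1.27535743e+00, -1.45997644e-01]), 'dq': array([-1.55217130e-04,  9.23687432e-04, -1.97427549e-04, -8.58504761e-04,
       -6.33586250e-04, -2.55512679e-05]), 'tau': array([-4.10248185e-05, -4.31236124e+01, -2.44217938e+01,  7.16508483e-02,
        5.60653768e-02, -1.59213514e-04]), 'tool_pos': array([225.65609703, 473.60353127, 226.05327454]), 'tcp_rot': array([-3.14012415e+00, -1.93112850e-04,  2.69681659e+00]), 'contact_force': array([ 0.1102133 , -0.0900156 , -0.90328683]), 'moment': array([ 0.01082001, -0.01507933, -0.04488804]), 'finger_force': 0.0, 'grip_width': 91.67718660092683}
scene {'vfov': 57.25576596548446, 'cx': 316.3397963966933, 'cy': 240.40074561362238, 'k1': 0.026915276189514434, 'eye': array([ 872.67349604, -634.79936341,  738.81050466]), 'rotation': array([-2.33479005e+00, -2.69765761e-04,  5.08633799e-01])}
side {'vfov': 49.626911529508746, 'cx': 319.4727080340299, 'cy': 235.62448341771463, 'k1': -0.1506726950390351, 'eye': array([ 459.44489622, -853.34810526, 1027.11465035]), 'rotation': array([-2.40044796, -0.00742934, -0.05582125])}
{'vfov': 67.5915508916004, 'cx': 321.14649829808036, 'cy': 241.05798897082363, 'k1': 0.017032584395887597, 'eye': array([156.54585399, 506.45068689, 383.32090729]), 'rotation': array([2.85781676e+00, 1.39636154e-03, 1.12584720e+00])}
```

View pics/scene0.png

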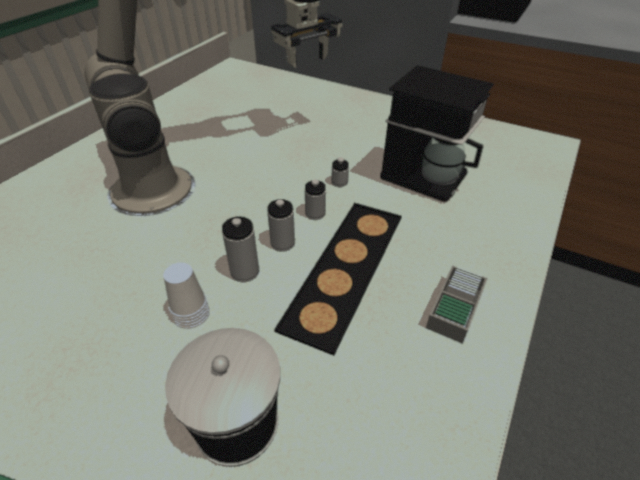

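View pics/side0.png

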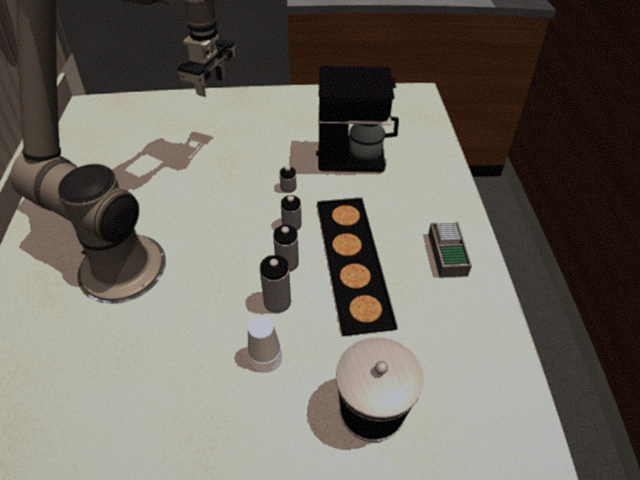

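The coffee maker is at the left (+y), so canister_140 goes on pad_1. In the scene view the knobs are at about (237,222), (280,203), (316,184) and (340,162), and the pads run from (373,225) to (318,318). In the side view the knobs are at about (274,262), (286,230), (291,201) and (288,171), and the pads run from (346,215) to (366,309).

```bash
cat > h.py <<'E'
import cv2, numpy as np
from scipy.spatial.transform import Rotation as R
def rays(c,px):
    px=np.atleast_2d(np.float64(px)); f=240/np.tan(np.radians(c["vfov"])/2)
    K=np.array([[f,0,c["cx"]],[0,f,c["cy"]],[0,0,1]])
    s=cv2.undistortPoints(px[:,None],K,np.array([c["k1"],0,0,0.]))[:,0]
    d=np.c_[s,np.ones(len(s))]@R.from_euler("xyz",c["rotation"]).as_matrix().T
    return d/np.linalg.norm(d,axis=1)[:,None]
def onplane(c,px,z):
    d=rays(c,px); return c["eye"]+d*((z-c["eye"][2])/d[:,2])[:,None]
def tri(cs,pxs):
    """cs: cameras, pxs: one pixel each -> point, rms miss"""
    A=np.zeros((3,3));b=np.zeros(3);P=[]
    for c,p in zip(cs,pxs):
        d=rays(c,p)[0];M=np.eye(3)-np.outer(d,d);A+=M;b+=M@c["eye"];P.append((M,c["eye"]))
    x=np.linalg.solve(A,b); return x,np.sqrt(np.mean([np.sum((M@(x-e))**2) for M,e in P]))
def blobs(m,lo,hi):
    n,l,s,c=cv2.connectedComponentsWithStats(m.astype(np.uint8))
    return [(c[i],s[i],l==i) for i in range(1,n) if lo<s[i][4]<hi]
def pads(im):
    h=cv2.cvtColor(cv2.medianBlur(im,3),cv2.COLOR_BGR2HSV)
    m=((h[...,0]<20)&(h[...,1]>110)&(h[...,2]>90)).astype(np.uint8)
    m=cv2.morphologyEx(m,cv2.MORPH_CLOSE,np.ones((5,5)))
    o=[]
    for k in cv2.findContours(m,cv2.RETR_EXTERNAL,cv2.CHAIN_APPROX_NONE)[0]:
        if cv2.contourArea(k)>150: e=cv2.fitEllipse(cv2.convexHull(k)); o.append((*e[0],*e[1]))
    return np.array(o)
E
python3 - <<'E'
from plant import bot
from h import *
cs={n:bot.get_calibration(n) for n in("scene","side")}
ims={n:cv2.imread(f"pics/{n}0.png") for n in cs}
P={}
for n in cs:
    p=pads(ims[n]); p=p[np.argsort(p[:,1])]; print(n,p.round(1).tolist()); P[n]=p[:,:2]
    print(onplane(cs[n],P[n],8).round(1).tolist())
if len(P["scene"])==len(P["side"])==4:
    for a,b in zip(P["scene"],P["side"]): print("pad",tri(cs.values(),[a,b]))
roi={"scene":(210,150,150,110),"side":(255,160,55,125)}
crops=[]
for n,(x,y,w,h) in roi.items():
    g=ims[n].max(2)[y:y+h,x:x+w]
    for c,s,_ in blobs(g<60,40,3000): print(n,(c+[x,y]).round(1),s+[x,y,0,0,0])
    crops.append(cv2.copyMakeBorder(cv2.resize(ims[n][y:y+h,x:x+w],None,fx=4 if n=="scene" else 3.5,fy=4 if n=="scene" else 3.5,interpolation=cv2.INTER_CUBIC),0,0,0,4,cv2.BORDER_CONSTANT))
H=max(c.shape[0] for c in crops)
cv2.imwrite("pics/crop0.png",np.hstack([cv2.copyMakeBorder(c,0,H-c.shape[0],0,0,cv2.BORDER_CONSTANT) for c in crops]))
k={"scene":[(237,222),(280,203),(316,184),(340,162)],"side":[(274,262),(286,230),(291,201),(288,171)]}
for a,b in zip(*k.values()): print("knob",tri(cs.values(),[a,b]))
# cups top
print("cups",tri(cs.values(),[(179,272),(261,327)]))
E
```

```text
scene [[372.1, 224.8, 20.8, 30.7], [350.6, 250.6, 23.6, 32.3], [334.2, 282.0, 26.9, 34.6], [317.9, 317.2, 31.1, 37.2]]
[[595.3, 148.4, 8.0], [588.3, 40.5, 8.0], [599.4, -64.2, 8.0], [614.0, -163.9, 8.0]]
side [[345.5, 214.8, 19.8, 27.6], [346.5, 244.1, 22.0, 28.9], [354.9, 275.5, 24.1, 30.5], [365.2, 308.3, 26.8, 32.3]]
[[595.2, 151.8, 8.0], [588.4, 44.1, 8.0], [599.7, -61.2, 8.0], [614.4, -160.8, 8.0]]
pad (array([595.02058337, 150.46126024,   7.67265661]), np.float64(1.1966006109097536))
pad (array([588.14038806,  42.15094437,   8.18930629]), np.float64(1.3109344912018666))
pad (array([599.45747701, -63.3749453 ,   8.85654246]), np.float64(1.1975288017567567))
pad (array([ 614.12424294, -163.2467983 ,    9.37639542]), np.float64(1.26021490840542))
scene [339.9 165.6] [333 161  15  11 122]
scene [314.7 188.5] [306 182  19  13 194]
scene [279.8 209.6] [268 201  24  17 302]
scene [344.  232.5] [319 204  41  56 771]
scene [237.2 229.2] [223 217  29  23 459]
side [286.7 177.2] [280 168  16  24 189]
side [287.  222.7] [274 196  26  49 628]
side [274.9 265.2] [261 243  29  37 586]
knob (array([ 406.92595597, -127.69003169,  150.44215029]), np.float64(1.3891473615896426))
knob (array([433.66379316, -10.95161936, 127.4376068 ]), np.float64(0.9549209463418764))
knob (array([447.07119787, 126.30682424,  93.30517031]), np.float64(0.9222977305835437))
knob (array([440.37168721, 271.67595176,  70.95988219]), np.float64(0.1361514830664909))
cups (array([ 379.12521738, -276.19636701,  126.31360586]), np.float64(0.2680942895397845))
```

View pics/crop0.png

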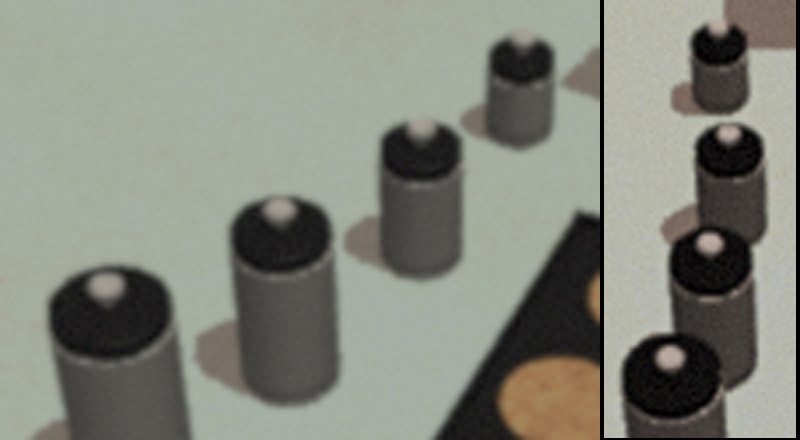

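Each knob triangulates to the height it should have (150, 127, 93 and 71 mm against 154, 129, 104 and 79, from rough pixel picks). The pads come out at z≈8, about 105 mm apart. I'll move the arm now and refine with the wrist camera on the way.

```bash
python3 - <<'E'
import numpy as np
yaw=2.6968; d=np.array([9.05,-30.1])
for i in range(20):
    s=[1]*11+[.26]+[0]*8
    X=np.array([np.cos(yaw),np.sin(yaw)]);Y=np.array([np.sin(yaw),-np.cos(yaw)])
    print(i,round(d@X/80,2),round(d@Y/80,2),s[i]); yaw-=.1*s[i]
E
```

```text
0 -0.26 -0.29 1
1 -0.29 -0.26 1
2 -0.32 -0.23 1
3 -0.34 -0.2 1
4 -0.36 -0.17 1
5 -0.37 -0.13 1
6 -0.38 -0.09 1
7 -0.39 -0.05 1
8 -0.39 -0.01 1
9 -0.39 0.03 1
10 -0.39 0.06 1
11 -0.38 0.1 0.26
12 -0.38 0.11 0
13 -0.38 0.11 0
14 -0.38 0.11 0
15 -0.38 0.11 0
16 -0.38 0.11 0
17 -0.38 0.11 0
18 -0.38 0.11 0
19 -0.38 0.11 0
```

Emit:
jog_arm(
  targets=[
    {"xyz": [-0.26, -0.29, -0.1], "spin": 1},
    {"xyz": [-0.29, -0.26, -0.1], "spin": 1},
    {"xyz": [-0.32, -0.23, -0.1], "spin": 1},
    {"xyz": [-0.34, -0.2, -0.1], "spin": 1},
    {"xyz": [-0.36, -0.17, -0.1], "spin": 1},
    {"xyz": [-0.37, -0.13, -0.1], "spin": 1},
    {"xyz": [-0.38, -0.09, -0.1], "spin": 1},
    {"xyz": [-0.39, -0.05, -0.1], "spin": 1},
    {"xyz": [-0.39, -0.01, -0.1], "spin": 1},
    {"xyz": [-0.39, 0.03, -0.1], "spin": 1},
  ],
  gripper=100,
)

```text
time: 1.35
tool_pos: [317.0, 172.6, 306.8]
tcp_rot: [-3.141, 0.0, 1.694]
contact_force: [0.6, -0.1, -0.2]
grip_width: 92.0
finger_force: 0.0
```

```bash
python3 - <<'E'
from plant import bot
import cv2,json
c=bot.get_calibration("wrist"); cv2.imwrite("pics/w1.png",bot.capture("wrist"))
json.dump({k:(v.tolist() if hasattr(v,'tolist') else v) for k,v in c.items()},open("w1.json","w"))
print(c)
E
```

```text
{'vfov': 67.5915508916004, 'cx': 321.14649829808036, 'cy': 241.05798897082363, 'k1': 0.017032584395887597, 'eye': array([306.91321905, 247.88552865, 463.96379285]), 'rotation': array([2.85729996e+00, 8.64247693e-04, 1.22670495e-01])}
```

Emit:
jog_arm(
  targets=[
    {"xyz": [-0.39, 0.06, 0], "spin": 1},
    {"xyz": [-0.38, 0.1, 0], "spin": 0.26},
    {"xyz": [-0.38, 0.11, 0], "spin": 0},
    {"xyz": [-0.38, 0.11, 0], "spin": 0},
    {"xyz": [-0.38, 0.11, 0], "spin": 0},
    {"xyz": [-0.38, 0.11, 0], "spin": 0},
    {"xyz": [-0.38, 0.11, 0], "spin": 0},
    {"xyz": [-0.38, 0.11, 0], "spin": 0},
    {"xyz": [0, 0, 0], "spin": 0},
    {"xyz": [0, 0, 0], "spin": 0},
  ],
)

```text
time: 2.65
tool_pos: [386.9, -68.7, 306.4]
tcp_rot: [-3.141, -0.001, 1.571]
contact_force: [-0.0, -0.3, -0.6]
grip_width: 91.8
finger_force: 0.0
```

```bash
python3 - <<'E'
from plant import bot
import cv2,json
c=bot.get_calibration("wrist"); cv2.imwrite("pics/w2.png",bot.capture("wrist"))
json.dump({k:(v.tolist() if hasattr(v,'tolist') else v) for k,v in c.items()},open("w2.json","w"))
print(c)
E
```

```text
{'vfov': 67.5915508916004, 'cx': 321.14649829808036, 'cy': 241.05798897082363, 'k1': 0.017032584395887597, 'eye': array([386.24868557,   6.96907584, 463.67635635]), 'rotation': array([ 2.85804281e+00,  1.28589578e-03, -2.53739797e-04])}
```

View pics/w1.png

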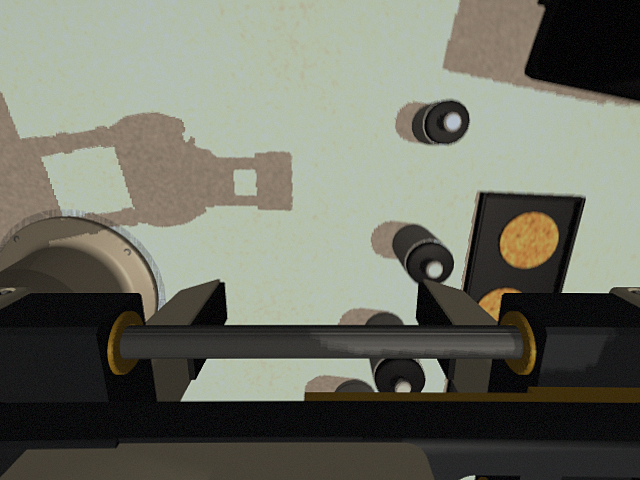

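View pics/w2.png

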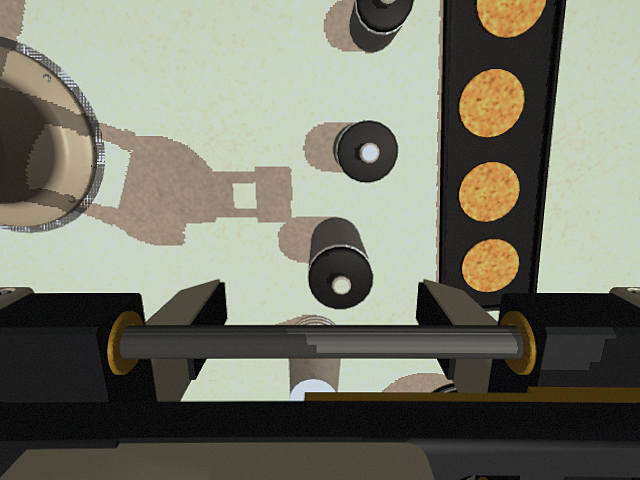

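w2 shows the knobs of 140 at (341,285) and 115 at (370,153), and pads 2–4 at (492,102), (489,192) and (490,265), with pad 1 partly cut off. w1 shows the knobs of 65 at (453,121) and 90 at (433,270), and pad 1 at (529,240).

```bash
cat >> h.py <<'E'
def knob(im,p,r=9):
    x,y=map(int,p); g=cv2.GaussianBlur(im.min(2),(0,0),1)[y-r:y+r+1,x-r:x+r+1].astype(float)
    m=g>(g.max()+np.percentile(g,20))/2
    n,l,s,c=cv2.connectedComponentsWithStats(m.astype(np.uint8)); i=1+np.argmax(s[1:,4]); return c[i]+[x-r,y-r],s[i]
def wcal(n):
    import json; d=json.load(open(n+".json")); return {k:np.array(v) if isinstance(v,list) else v for k,v in d.items()}
E
python3 - <<'E'
from plant import bot
from h import *
C={n:bot.get_calibration(n) for n in("scene","side")}; C["w1"]=wcal("w1");C["w2"]=wcal("w2")
I={n:cv2.imread(f"pics/{n}{'0' if n[0]=='s' else ''}.png") for n in C}
K={140:dict(scene=(237,222),side=(274,262),w2=(341,285)),115:dict(scene=(280,203),side=(286,230),w2=(370,153),),
   90:dict(scene=(316,183),side=(291,201),w1=(433,270)),65:dict(scene=(340,160),side=(288,171),w1=(453,121))}
for h,d in K.items():
    px={n:knob(I[n],p,11 if n[0]=='w' else 4)[0] for n,p in d.items()}
    x,e=tri([C[n] for n in px],list(px.values())); w=[n for n in px if n[0]=='w'][0]
    print(h,{n:p.round(1).tolist() for n,p in px.items()},x.round(1),e.round(2),"wrist on plane",onplane(C[w],px[w],h+11).round(1))
    s=[n for n in px if n!=w]
    for n in s: print("   ",n,[v.round(1) for v in tri([C[n],C[w]],[px[n],px[w]])])
for w in("w1","w2"):
    p=pads(I[w]); print(w,np.c_[p,onplane(C[w],p[:,:2],8)].round(1).tolist())
E
```

```text
140 {'scene': [235.9, 220.6], 'side': [273.5, 261.6], 'w2': [341.3, 285.1]} [ 405.  -127.2  152.2] 1.06 wrist on plane [[ 404.8 -127.3  151. ]]
    scene [array([ 404.3, -127.5,  151.3]), np.float64(0.6)]
    side [array([ 405.3, -126.6,  152.7]), np.float64(0.6)]
115 {'scene': [279.4, 201.1], 'side': [284.8, 229.0], 'w2': [369.7, 152.4]} [430.2  -7.2 128. ] 0.67 wrist on plane [[430.2  -7.  126. ]]
    scene [array([429.7,  -7.2, 127.5]), np.float64(0.4)]
    side [array([430.4,  -6.9, 127.9]), np.float64(0.5)]
90 {'scene': [315.6, 180.7], 'side': [290.1, 198.2], 'w1': [434.3, 269.7]} [444.9 126.6 102.4] 0.97 wrist on plane [[444.5 125.7 101. ]]
    scene [array([444.8, 126.8, 102.7]), np.float64(1.1)]
    side [array([444.6, 126.1, 102.1]), np.float64(0.5)]
65 {'scene': [340.1, 157.8], 'side': [287.0, 167.7], 'w1': [452.6, 121.6]} [437.5 277.8  79. ] 0.75 wrist on plane [[438.4 278.2  76. ]]
    scene [array([437.2, 277.9,  79.7]), np.float64(0.1)]
    side [array([437.9, 278.1,  77.5]), np.float64(0.0)]
w1 [[504.5, 303.9, 31.9, 49.5, 586.5, 56.6, 8.0], [528.8, 239.9, 53.1, 62.4, 593.7, 150.7, 8.0]]
w2 [[490.0, 265.1, 50.9, 58.9, 612.6, -159.4, 8.0], [488.7, 191.3, 56.2, 64.0, 597.9, -60.2, 8.0], [491.2, 102.6, 61.6, 71.6, 586.8, 44.7, 8.0], [511.4, 5.0, 58.2, 71.9, 594.7, 144.4, 8.0]]
```

All consistent within about 2 mm, and the heights match the text. Grasping 140 at (405, −127) with the TCP at z≈96.

Emit:
jog_arm(
  targets=[
    {"xyz": [-0.36, 0.11, 0.3], "spin": 0},
    {"xyz": [-0.37, 0.12, 0.3], "spin": 0},
    {"xyz": [0, 0, 0.4], "spin": 0},
    {"xyz": [0, 0, 0.4], "spin": 0},
    {"xyz": [0, 0, 0.4], "spin": 0},
    {"xyz": [0, 0, 0.35], "spin": 0},
    {"xyz": [0, 0, 0.3], "spin": 0},
    {"xyz": [0, 0, 0.18], "spin": 0},
    {"xyz": [0, 0, 0], "spin": 0},
    {"xyz": [0, 0, 0], "spin": 0},
  ],
)

```text
time: 3.95
tool_pos: [406.1, -127.4, 96.9]
tcp_rot: [3.141, 0.0, 1.572]
contact_force: [0.1, 0.0, 0.4]
grip_width: 91.9
finger_force: 0.0
```

Emit:
jog_arm(
  targets=[
    {"xyz": [0, 0, 0], "spin": 0},
    {"xyz": [0, 0, 0], "spin": 0},
    {"xyz": [0, 0, 0], "spin": 0},
    {"xyz": [0, 0, 0], "spin": 0},
    {"xyz": [0, 0, 0], "spin": 0},
    {"xyz": [0, 0, 0], "spin": 0},
    {"xyz": [0, 0, 0], "spin": 0},
    {"xyz": [0, 0, 0], "spin": 0},
    {"xyz": [0, 0, 0], "spin": 0},
    {"xyz": [0, 0, 0], "spin": 0},
  ],
  gripper=0,
)

```text
time: 5.2
tool_pos: [405.7, -127.8, 96.5]
tcp_rot: [3.141, 0.0, 1.571]
contact_force: [-1.8, 0.2, 5.3]
grip_width: 65.2
finger_force: 30.0
```

Emit:
jog_arm(
  targets=[
    {"xyz": [0, 0, -0.2], "spin": 0},
    {"xyz": [0, 0, -0.4], "spin": 0},
    {"xyz": [0, 0, -0.5], "spin": 0},
    {"xyz": [0, 0, -0.5], "spin": 0},
    {"xyz": [0, 0, -0.4], "spin": 0},
    {"xyz": [0.2, 0.14, 0], "spin": 0},
    {"xyz": [0.4, 0.27, 0], "spin": 0},
    {"xyz": [0.44, 0.3, 0], "spin": 0},
    {"xyz": [0.44, 0.3, 0], "spin": 0},
    {"xyz": [0.44, 0.3, 0], "spin": 0},
  ],
)

```text
time: 6.45
tool_pos: [510.7, 27.2, 255.2]
tcp_rot: [-3.139, -0.0, 1.571]
contact_force: [0.3, -1.1, -3.4]
grip_width: 64.8
finger_force: 30.0
```

Emit:
jog_arm(
  targets=[
    {"xyz": [0.44, 0.3, 0], "spin": 0},
    {"xyz": [0.44, 0.3, 0], "spin": 0},
    {"xyz": [0.4, 0.27, 0], "spin": 0},
    {"xyz": [0.28, 0.18, 0], "spin": 0},
    {"xyz": [0, 0, 0.3], "spin": 0},
    {"xyz": [0, 0, 0.4], "spin": 0},
    {"xyz": [0, 0, 0.4], "spin": 0},
    {"xyz": [0, 0, 0.4], "spin": 0},
    {"xyz": [0, 0, 0.2], "spin": 0},
    {"xyz": [0, 0, 0], "spin": 0},
  ],
)

```text
time: 7.7
tool_pos: [593.7, 150.6, 118.9]
tcp_rot: [-3.138, 0.0, 1.571]
contact_force: [-0.6, -0.7, -3.6]
grip_width: 64.7
finger_force: 30.0
```

Emit:
jog_arm(
  targets=[
    {"xyz": [0, 0.01, 0.07], "spin": 0},
    {"xyz": [0, 0, 0.05], "spin": 0},
    {"xyz": [0, 0, 0.03], "spin": 0},
    {"xyz": [0, 0, 0.02], "spin": 0},
    {"xyz": [0, 0, 0], "spin": 0},
    {"xyz": [0, 0, 0], "spin": 0},
    {"xyz": [0, 0, 0], "spin": 0},
    {"xyz": [0, 0, 0], "spin": 0},
    {"xyz": [0, 0, 0], "spin": 0},
    {"xyz": [0, 0, 0], "spin": 0},
  ],
)

```text
time: 8.95
tool_pos: [595.3, 150.7, 106.7]
tcp_rot: [3.141, -0.0, 1.571]
contact_force: [-0.1, -0.3, -4.6]
grip_width: 64.6
finger_force: 30.0
```

Emit:
jog_arm(
  targets=[
    {"xyz": [0, 0, 0.01], "spin": 0},
    {"xyz": [0, 0, 0.01], "spin": 0},
    {"xyz": [0, 0, 0.01], "spin": 0},
    {"xyz": [0, 0, 0], "spin": 0},
    {"xyz": [0, 0, 0], "spin": 0},
    {"xyz": [0, 0, 0], "spin": 0},
    {"xyz": [0, 0, 0], "spin": 0},
    {"xyz": [0, 0, 0], "spin": 0},
    {"xyz": [0, 0, 0], "spin": 0},
    {"xyz": [0, 0, 0], "spin": 0},
  ],
)

```text
time: 10.2
tool_pos: [595.3, 150.8, 104.6]
tcp_rot: [3.141, -0.0, 1.571]
contact_force: [-3.0, -0.3, 4.0]
grip_width: 65.0
finger_force: 30.0
```

Contact at the expected height, so I'll release.

Emit:
jog_arm(
  targets=[
    {"xyz": [0, 0, 0], "spin": 0},
    {"xyz": [0, 0, 0], "spin": 0},
    {"xyz": [0, 0, 0], "spin": 0},
    {"xyz": [0, 0, 0], "spin": 0},
    {"xyz": [0, 0, 0], "spin": 0},
    {"xyz": [0, 0, 0], "spin": 0},
    {"xyz": [0, 0, -0.1], "spin": 0},
    {"xyz": [0, 0, -0.3], "spin": 0},
    {"xyz": [0, 0, -0.5], "spin": 0},
    {"xyz": [0, 0, -0.5], "spin": 0},
  ],
  gripper=100,
)

```text
time: 11.45
tool_pos: [595.2, 150.7, 218.0]
tcp_rot: [3.141, -0.0, 1.571]
contact_force: [0.5, 0.2, -0.9]
grip_width: 91.5
finger_force: 0.0
```

Emit:
jog_arm(
  targets=[
    {"xyz": [-0.49, -0.51, 0], "spin": 0},
    {"xyz": [-0.5, -0.52, 0], "spin": 0},
    {"xyz": [-0.49, -0.52, 0], "spin": 0},
    {"xyz": [-0.49, -0.51, 0], "spin": 0},
    {"xyz": [0, 0, 0.4], "spin": 0},
    {"xyz": [0, 0, 0.5], "spin": 0},
    {"xyz": [0, 0, 0.45], "spin": 0},
    {"xyz": [0, 0, 0.35], "spin": 0},
    {"xyz": [0, 0, 0.14], "spin": 0},
    {"xyz": [0, 0, 0], "spin": 0},
  ],
)

```text
time: 12.7
tool_pos: [430.6, -6.9, 69.3]
tcp_rot: [-3.141, -0.0, 1.571]
contact_force: [-0.5, 1.2, 0.3]
grip_width: 91.9
finger_force: 0.0
```

Emit:
jog_arm(
  targets=[
    {"xyz": [0, 0, 0], "spin": 0},
    {"xyz": [0, 0, 0], "spin": 0},
    {"xyz": [0, 0, 0], "spin": 0},
    {"xyz": [0, 0, 0], "spin": 0},
    {"xyz": [0, 0, 0], "spin": 0},
    {"xyz": [0, 0, 0], "spin": 0},
    {"xyz": [0, 0, 0], "spin": 0},
    {"xyz": [0, 0, 0], "spin": 0},
    {"xyz": [0, 0, 0], "spin": 0},
    {"xyz": [0, 0, 0], "spin": 0},
  ],
  gripper=0,
)

```text
time: 13.95
tool_pos: [430.7, -6.9, 69.4]
tcp_rot: [3.141, 0.0, 1.571]
contact_force: [-1.1, 0.2, 5.3]
grip_width: 58.9
finger_force: 30.0
```

Emit:
jog_arm(
  targets=[
    {"xyz": [0, 0, -0.3], "spin": 0},
    {"xyz": [0, 0, -0.45], "spin": 0},
    {"xyz": [0.06, 0.2, 0], "spin": 0},
    {"xyz": [0.13, 0.4, 0], "spin": 0},
    {"xyz": [0.14, 0.43, 0], "spin": 0},
    {"xyz": [0.14, 0.43, 0], "spin": 0},
    {"xyz": [0.1, 0.32, 0], "spin": 0},
    {"xyz": [0.06, 0.18, 0], "spin": 0},
    {"xyz": [0, 0, 0.2], "spin": 0},
    {"xyz": [0, 0, 0.2], "spin": 0},
  ],
)

```text
time: 15.2
tool_pos: [585.8, 43.4, 95.1]
tcp_rot: [-3.139, -0.0, 1.571]
contact_force: [0.0, -1.0, -1.8]
grip_width: 59.0
finger_force: 30.0
```

Emit:
jog_arm(
  targets=[
    {"xyz": [0, 0, 0.15], "spin": 0},
    {"xyz": [0, 0, 0.05], "spin": 0},
    {"xyz": [0, 0, 0], "spin": 0},
    {"xyz": [0, 0, 0.01], "spin": 0},
    {"xyz": [0, 0, 0.01], "spin": 0},
    {"xyz": [0, 0, 0], "spin": 0},
    {"xyz": [0, 0, 0], "spin": 0},
    {"xyz": [0, 0, 0], "spin": 0},
    {"xyz": [0, 0, 0], "spin": 0},
    {"xyz": [0, 0, 0], "spin": 0},
  ],
)

```text
time: 16.45
tool_pos: [587.3, 43.5, 79.5]
tcp_rot: [3.142, -0.0, 1.571]
contact_force: [-0.1, 0.9, -1.7]
grip_width: 59.0
finger_force: 30.0
```

Emit:
jog_arm(
  targets=[
    {"xyz": [0, 0, 0.01], "spin": 0},
    {"xyz": [0, 0, 0.01], "spin": 0},
    {"xyz": [0, 0, 0.01], "spin": 0},
    {"xyz": [0, 0, 0], "spin": 0},
    {"xyz": [0, 0, 0], "spin": 0},
    {"xyz": [0, 0, 0], "spin": 0},
    {"xyz": [0, 0, 0], "spin": 0},
    {"xyz": [0, 0, 0], "spin": 0},
    {"xyz": [0, 0, 0], "spin": 0},
    {"xyz": [0, 0, 0], "spin": 0},
  ],
)

```text
time: 17.7
tool_pos: [587.3, 43.5, 77.5]
tcp_rot: [3.141, -0.0, 1.571]
contact_force: [-3.3, -0.3, 5.0]
grip_width: 59.0
finger_force: 30.0
```

Emit:
jog_arm(
  targets=[
    {"xyz": [0, 0, 0], "spin": 0},
    {"xyz": [0, 0, 0], "spin": 0},
    {"xyz": [0, 0, 0], "spin": 0},
    {"xyz": [0, 0, 0], "spin": 0},
    {"xyz": [0, 0, 0], "spin": 0},
    {"xyz": [0, 0, 0], "spin": 0},
    {"xyz": [0, 0, -0.1], "spin": 0},
    {"xyz": [0, 0, -0.3], "spin": 0},
    {"xyz": [0, 0, -0.5], "spin": 0},
    {"xyz": [0, 0, -0.4], "spin": 0},
  ],
  gripper=100,
)

```text
time: 18.95
tool_pos: [587.6, 43.5, 183.3]
tcp_rot: [3.14, 0.0, 1.571]
contact_force: [-0.1, 0.2, 0.4]
grip_width: 91.6
finger_force: 0.0
```

Emit:
jog_arm(
  targets=[
    {"xyz": [0.25, -0.44, 0], "spin": 0},
    {"xyz": [0.26, -0.45, 0], "spin": 0},
    {"xyz": [0.26, -0.45, 0], "spin": 0},
    {"xyz": [0.26, -0.44, 0], "spin": 0},
    {"xyz": [0, 0, 0.4], "spin": 0},
    {"xyz": [0, 0, 0.45], "spin": 0},
    {"xyz": [0, 0, 0.45], "spin": 0},
    {"xyz": [0, 0, 0.3], "spin": 0},
    {"xyz": [0, 0, 0.1], "spin": 0},
    {"xyz": [0, 0, 0], "spin": 0},
  ],
)

```text
time: 20.2
tool_pos: [445.2, 126.0, 45.5]
tcp_rot: [3.141, -0.0, 1.571]
contact_force: [0.6, 0.1, -0.2]
grip_width: 91.8
finger_force: 0.0
```

Emit:
jog_arm(
  targets=[
    {"xyz": [0, 0, 0], "spin": 0},
    {"xyz": [0, 0, 0], "spin": 0},
    {"xyz": [0, 0, 0], "spin": 0},
    {"xyz": [0, 0, 0], "spin": 0},
    {"xyz": [0, 0, 0], "spin": 0},
    {"xyz": [0, 0, 0], "spin": 0},
    {"xyz": [0, 0, 0], "spin": 0},
    {"xyz": [0, 0, 0], "spin": 0},
    {"xyz": [0, 0, 0], "spin": 0},
    {"xyz": [0, 0, 0], "spin": 0},
  ],
  gripper=0,
)

```text
time: 21.45
tool_pos: [445.0, 125.9, 45.3]
tcp_rot: [3.141, -0.0, 1.571]
contact_force: [-0.5, -0.8, 4.7]
grip_width: 52.6
finger_force: 30.0
```

Emit:
jog_arm(
  targets=[
    {"xyz": [0, 0, -0.3], "spin": 0},
    {"xyz": [0, 0, -0.45], "spin": 0},
    {"xyz": [0, 0, -0.5], "spin": 0},
    {"xyz": [0, 0, -0.5], "spin": 0},
    {"xyz": [0, 0, -0.25], "spin": 0},
    {"xyz": [-0.2, 0.16, 0], "spin": 0},
    {"xyz": [-0.4, 0.33, 0], "spin": 0},
    {"xyz": [-0.45, 0.37, 0], "spin": 0},
    {"xyz": [-0.45, 0.37, 0], "spin": 0},
    {"xyz": [-0.45, 0.37, 0], "spin": 0},
  ],
)

```text
time: 22.7
tool_pos: [573.3, -32.4, 202.8]
tcp_rot: [-3.138, -0.0, 1.57]
contact_force: [0.1, -0.1, -2.4]
grip_width: 53.0
finger_force: 30.0
```

Emit:
jog_arm(
  targets=[
    {"xyz": [-0.25, 0.2, 0], "spin": 0},
    {"xyz": [-0.14, 0.12, 0], "spin": 0},
    {"xyz": [0, 0, 0.3], "spin": 0},
    {"xyz": [0, 0, 0.45], "spin": 0},
    {"xyz": [0, 0, 0.45], "spin": 0},
    {"xyz": [0, 0, 0.4], "spin": 0},
    {"xyz": [0, 0, 0.18], "spin": 0},
    {"xyz": [0, 0, 0.02], "spin": 0},
    {"xyz": [0, 0, 0.02], "spin": 0},
    {"xyz": [0, 0, 0], "spin": 0},
  ],
)

```text
time: 23.95
tool_pos: [599.2, -61.4, 60.6]
tcp_rot: [3.14, 0.0, 1.571]
contact_force: [0.1, 0.2, -2.7]
grip_width: 52.9
finger_force: 30.0
```

Contact is expected at z≈53.3.

Emit:
jog_arm(
  targets=[
    {"xyz": [0, -0.01, 0.03], "spin": 0},
    {"xyz": [0, 0, 0.02], "spin": 0},
    {"xyz": [0, 0, 0.01], "spin": 0},
    {"xyz": [0, 0, 0.01], "spin": 0},
    {"xyz": [0, 0, 0.01], "spin": 0},
    {"xyz": [0, 0, 0], "spin": 0},
    {"xyz": [0, 0, 0], "spin": 0},
    {"xyz": [0, 0, 0], "spin": 0},
    {"xyz": [0, 0, 0], "spin": 0},
    {"xyz": [0, 0, 0], "spin": 0},
  ],
)

```text
time: 25.2
tool_pos: [597.7, -61.3, 53.3]
tcp_rot: [3.141, -0.0, 1.571]
contact_force: [-2.2, -0.3, 3.4]
grip_width: 52.7
finger_force: 30.0
```

Emit:
jog_arm(
  targets=[
    {"xyz": [0, 0, 0], "spin": 0},
    {"xyz": [0, 0, 0], "spin": 0},
    {"xyz": [0, 0, 0], "spin": 0},
    {"xyz": [0, 0, 0], "spin": 0},
    {"xyz": [0, 0, 0], "spin": 0},
    {"xyz": [0, 0, -0.1], "spin": 0},
    {"xyz": [0, 0, -0.3], "spin": 0},
    {"xyz": [0, 0, -0.5], "spin": 0},
    {"xyz": [0, 0, -0.5], "spin": 0},
    {"xyz": [0, 0, -0.25], "spin": 0},
  ],
  gripper=100,
)

```text
time: 26.45
tool_pos: [598.6, -61.4, 188.4]
tcp_rot: [3.137, 0.001, 1.571]
contact_force: [0.2, -0.1, -0.4]
grip_width: 91.9
finger_force: 0.0
```

Emit:
jog_arm(
  targets=[
    {"xyz": [0.4, -0.19, 0], "spin": 0},
    {"xyz": [0.55, -0.26, 0], "spin": 0},
    {"xyz": [0.55, -0.26, 0], "spin": 0},
    {"xyz": [0.55, -0.26, 0], "spin": 0},
    {"xyz": [0.55, -0.26, 0], "spin": 0},
    {"xyz": [0.55, -0.26, 0], "spin": 0},
    {"xyz": [0.55, -0.26, 0], "spin": 0},
    {"xyz": [0.54, -0.25, 0], "spin": 0},
    {"xyz": [0, 0, 0], "spin": 0},
    {"xyz": [0, 0, 0], "spin": 0},
  ],
)

```text
time: 27.7
tool_pos: [437.9, 277.6, 185.5]
tcp_rot: [3.141, 0.0, 1.571]
contact_force: [0.1, -1.0, -0.8]
grip_width: 91.9
finger_force: 0.0
```

```bash
python3 - <<'E'
from plant import bot
from h import *
print("maker base corners side", onplane(bot.get_calibration("side"),[(320,167),(384,169)],0).round())
print("maker base scene", onplane(bot.get_calibration("scene"),[(383,179),(444,196)],0).round())
o=bot.get_obs();print(o["tool_pos"])
cv2.imwrite("pics/scene3.png",bot.capture("scene"))
E
```

```text
maker base corners side [[537. 369.   0.]
 [732. 351.   0.]]
maker base scene [[540. 351.  -0.]
 [715. 359.   0.]]
[437.90371696 277.64057493 185.52179655]
```

View pics/scene3.png

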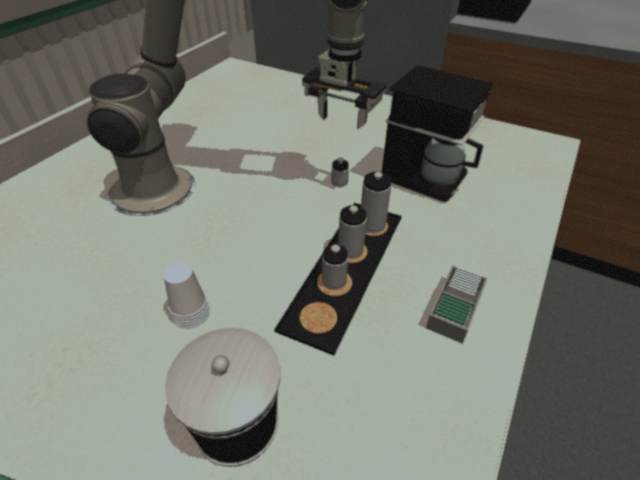

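Three canisters stand upright on their pads: knobs at (377,176), (353,210) and (335,248). The maker's corner is at about (537, 355), clear of the gripper at canister 65, so I'll descend.

Emit:
jog_arm(
  targets=[
    {"xyz": [0, 0, 0.3], "spin": 0},
    {"xyz": [0, 0, 0.4], "spin": 0},
    {"xyz": [0, 0, 0.4], "spin": 0},
    {"xyz": [0, 0, 0.4], "spin": 0},
    {"xyz": [0, 0, 0.3], "spin": 0},
    {"xyz": [0, 0, 0.16], "spin": 0},
    {"xyz": [0, 0, 0.07], "spin": 0},
    {"xyz": [0, 0, 0], "spin": 0},
    {"xyz": [0, 0, 0], "spin": 0},
    {"xyz": [0, 0, 0], "spin": 0},
  ],
)

```text
time: 29.0
tool_pos: [438.1, 278.2, 23.4]
tcp_rot: [3.14, -0.001, 1.571]
contact_force: [0.3, -0.2, -0.7]
grip_width: 91.5
finger_force: 0.0
```

Emit:
jog_arm(
  targets=[
    {"xyz": [0, 0, 0], "spin": 0},
    {"xyz": [0, 0, 0], "spin": 0},
    {"xyz": [0, 0, 0], "spin": 0},
    {"xyz": [0, 0, 0], "spin": 0},
    {"xyz": [0, 0, 0], "spin": 0},
    {"xyz": [0, 0, 0], "spin": 0},
    {"xyz": [0, 0, 0], "spin": 0},
    {"xyz": [0, 0, 0], "spin": 0},
    {"xyz": [0, 0, 0], "spin": 0},
    {"xyz": [0, 0, 0], "spin": 0},
  ],
  gripper=0,
)

```text
time: 30.25
tool_pos: [437.7, 277.9, 22.7]
tcp_rot: [3.142, -0.0, 1.571]
contact_force: [0.5, -0.0, -0.9]
grip_width: 47.2
finger_force: 30.0
```

Emit:
jog_arm(
  targets=[
    {"xyz": [0, 0, -0.3], "spin": 0},
    {"xyz": [0, 0, -0.45], "spin": 0},
    {"xyz": [0, 0, -0.5], "spin": 0},
    {"xyz": [0, 0, -0.5], "spin": 0},
    {"xyz": [0, 0, -0.47], "spin": 0},
    {"xyz": [-0.2, 0.08, 0], "spin": 0},
    {"xyz": [-0.4, 0.16, 0], "spin": 0},
    {"xyz": [-0.5, 0.2, 0], "spin": 0},
    {"xyz": [-0.5, 0.2, 0], "spin": 0},
    {"xyz": [-0.5, 0.2, 0], "spin": 0},
  ],
)

```text
time: 31.5
tool_pos: [504.4, 107.9, 198.8]
tcp_rot: [-3.139, 0.0, 1.571]
contact_force: [0.7, -0.3, -1.0]
grip_width: 46.7
finger_force: 30.0
```

Emit:
jog_arm(
  targets=[
    {"xyz": [-0.55, 0.22, 0], "spin": 0},
    {"xyz": [-0.55, 0.22, 0], "spin": 0},
    {"xyz": [-0.55, 0.22, 0], "spin": 0},
    {"xyz": [-0.55, 0.22, 0], "spin": 0},
    {"xyz": [-0.55, 0.22, 0], "spin": 0},
    {"xyz": [-0.4, 0.16, 0], "spin": 0},
    {"xyz": [-0.23, 0.09, 0], "spin": 0},
    {"xyz": [0, 0, 0.3], "spin": 0},
    {"xyz": [0, 0, 0.45], "spin": 0},
    {"xyz": [0, 0, 0.45], "spin": 0},
  ],
)

```text
time: 32.75
tool_pos: [611.5, -161.0, 101.5]
tcp_rot: [-3.139, -0.001, 1.57]
contact_force: [0.0, -0.0, -0.8]
grip_width: 46.7
finger_force: 30.0
```

Emit:
jog_arm(
  targets=[
    {"xyz": [0, 0, 0.4], "spin": 0},
    {"xyz": [0, 0, 0.3], "spin": 0},
    {"xyz": [0, 0, 0.1], "spin": 0},
    {"xyz": [0, 0, 0.03], "spin": 0},
    {"xyz": [0, 0, 0], "spin": 0},
    {"xyz": [0, 0, 0], "spin": 0},
    {"xyz": [0, 0, 0], "spin": 0},
    {"xyz": [0, 0, 0], "spin": 0},
    {"xyz": [0, 0, 0], "spin": 0},
    {"xyz": [0, 0, 0], "spin": 0},
  ],
)

```text
time: 34.0
tool_pos: [612.9, -160.5, 37.9]
tcp_rot: [3.142, -0.0, 1.571]
contact_force: [-0.2, -0.3, -1.1]
grip_width: 46.6
finger_force: 30.0
```

Contact is expected at about 30.7.

Emit:
jog_arm(
  targets=[
    {"xyz": [0, 0, 0.03], "spin": 0},
    {"xyz": [0, 0, 0.03], "spin": 0},
    {"xyz": [0, 0, 0.01], "spin": 0},
    {"xyz": [0, 0, 0.01], "spin": 0},
    {"xyz": [0, 0, 0.01], "spin": 0},
    {"xyz": [0, 0, 0], "spin": 0},
    {"xyz": [0, 0, 0], "spin": 0},
    {"xyz": [0, 0, 0], "spin": 0},
    {"xyz": [0, 0, 0], "spin": 0},
    {"xyz": [0, 0, 0], "spin": 0},
  ],
)

```text
time: 35.25
tool_pos: [612.9, -160.5, 30.7]
tcp_rot: [3.141, -0.0, 1.571]
contact_force: [0.3, 0.3, -0.7]
grip_width: 46.5
finger_force: 30.0
```

Emit:
jog_arm(
  targets=[
    {"xyz": [0, 0, 0.01], "spin": 0},
    {"xyz": [0, 0, 0.005], "spin": 0},
    {"xyz": [0, 0, 0], "spin": 0},
    {"xyz": [0, 0, 0], "spin": 0},
    {"xyz": [0, 0, 0], "spin": 0},
    {"xyz": [0, 0, 0], "spin": 0},
    {"xyz": [0, 0, 0], "spin": 0},
    {"xyz": [0, 0, 0], "spin": 0},
    {"xyz": [0, 0, 0], "spin": 0},
    {"xyz": [0, 0, 0], "spin": 0},
  ],
)

```text
time: 36.5
tool_pos: [613.0, -160.5, 30.7]
tcp_rot: [3.141, 0.0, 1.571]
contact_force: [-2.6, 0.9, 6.9]
grip_width: 46.8
finger_force: 30.0
```

Contact. I'll release, rise, and move back towards the base to look from above.

Emit:
jog_arm(
  targets=[
    {"xyz": [0, 0, 0], "spin": 0},
    {"xyz": [0, 0, 0], "spin": 0},
    {"xyz": [0, 0, 0], "spin": 0},
    {"xyz": [0, 0, 0], "spin": 0},
    {"xyz": [0, 0, 0], "spin": 0},
    {"xyz": [0, 0, -0.1], "spin": 0},
    {"xyz": [0, 0, -0.3], "spin": 0},
    {"xyz": [0, 0, -0.5], "spin": 0},
    {"xyz": [0, 0, -0.5], "spin": 0},
    {"xyz": [0, 0, -0.5], "spin": 0},
  ],
  gripper=100,
)

```text
time: 37.75
tool_pos: [612.8, -160.5, 183.5]
tcp_rot: [3.141, 0.0, 1.571]
contact_force: [0.8, -0.3, -1.1]
grip_width: 92.0
finger_force: 0.0
```

Emit:
jog_arm(
  targets=[
    {"xyz": [0, -0.3, -0.5], "spin": 0},
    {"xyz": [0, -0.3, -0.5], "spin": 0},
    {"xyz": [0, -0.3, -0.5], "spin": 0},
    {"xyz": [0, -0.3, -0.3], "spin": 0},
    {"xyz": [0, -0.3, 0], "spin": 0},
    {"xyz": [0, 0, 0], "spin": 0},
    {"xyz": [0, 0, 0], "spin": 0},
    {"xyz": [0, 0, 0], "spin": 0},
    {"xyz": [0, 0, 0], "spin": 0},
    {"xyz": [0, 0, 0], "spin": 0},
  ],
)

```text
time: 39.0
tool_pos: [493.1, -160.4, 325.2]
tcp_rot: [-3.141, -0.0, 1.571]
contact_force: [0.2, 0.1, 0.5]
grip_width: 91.7
finger_force: 0.0
```

```bash
python3 - <<'E'
from plant import bot
import cv2,json
c=bot.get_calibration("wrist"); cv2.imwrite("pics/w4.png",bot.capture("wrist"))
json.dump({k:(v.tolist() if hasattr(v,'tolist') else v) for k,v in c.items()},open("w4.json","w"))
cv2.imwrite("pics/side4.png",bot.capture("side"));cv2.imwrite("pics/scene4.png",bot.capture("scene"))
E
```

```text
(no output)
```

View pics/w4.png

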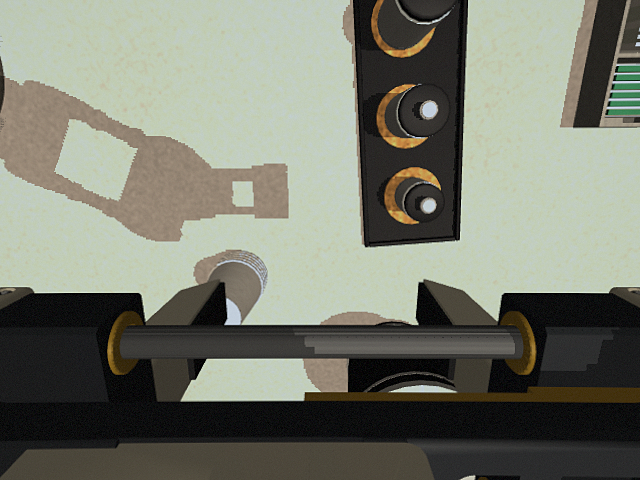

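View pics/side4.png

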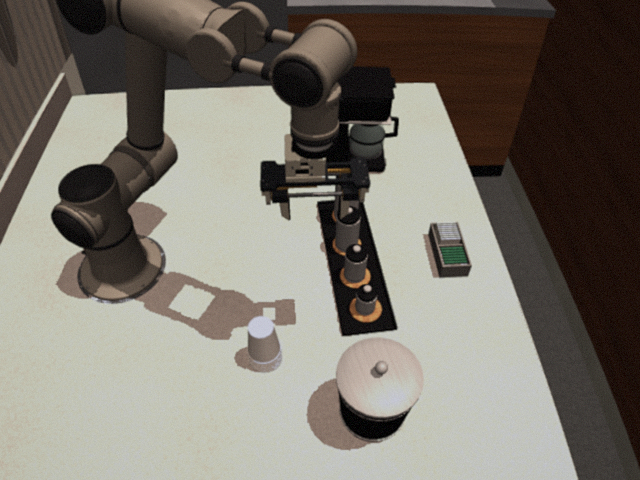

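View pics/scene4.png

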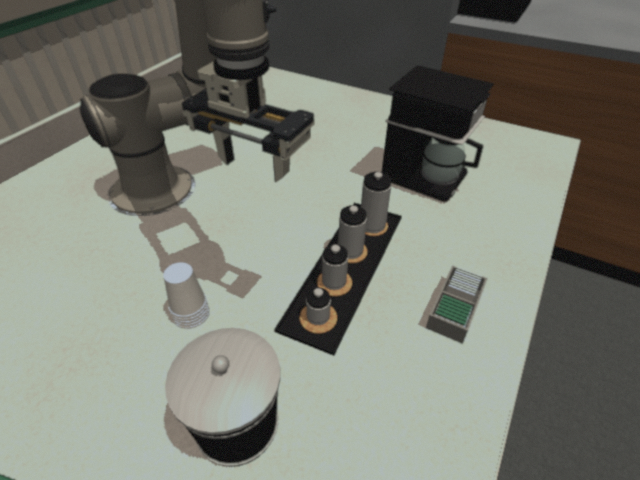

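All four stand upright on their pads, with the scene knobs at (378,176), (353,209), (335,248) and (318,293), and the cups haven't moved. One numeric check of centring, using the knobs against the pad centres.

```bash
python3 - <<'E'
from plant import bot
from h import *
c=bot.get_calibration("scene");w=wcal("w4");im=cv2.imread("pics/scene4.png");iw=cv2.imread("pics/w4.png")
for h,p,pad in((140,(378,176),(594.5,150.5)),(115,(353,209),(587.3,43.5)),(90,(335,248),(598.5,-61.5)),(65,(318,293),(613,-160.5))):
    k=knob(im,p,4)[0]; print(h,"scene",k.round(1),(onplane(c,k,h+8+11)[0,:2]-pad).round(1))
for h,p,pad in((90,(428,110),(598.5,-61.5)),(65,(428,205),(613,-160.5))):
    k=knob(iw,p,11)[0]; print(h,"wrist",(onplane(w,k,h+8+11)[0,:2]-pad).round(1))
print(bot.get_obs()["time"])
E
```

```text
140 scene [377.9 174. ] [-0.5  0.5]
115 scene [352.8 207.6] [-3.1  0.8]
90 scene [335.2 247.6] [-1.9  1.2]
65 scene [318.  291.5] [-1.2  0.5]
90 wrist [-1.4  1.9]
65 wrist [-0.7  1.3]
39.15
```

All within about 3 mm of the pad centres, and the robot is clear. Handing in.

```bash
python3 -c "
from plant import bot
print(bot.close_job())"
```

```text
the job is handed in; nothing more can be done
None
```

The job is handed in: the four canisters stand upright on the cork pads in order of height, tallest next to the coffee maker, each within about 3 mm of its pad centre, with the cups where they stood; it took about 39 s.

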